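# Hang the loop plate on the hose dock

### The job

Fit the loop plate (the keyhole plate with the square-edged block on top) onto the hose dock: ease both keyhole openings down over the two stud heads together, press the plate down against the spring poppets, slide it fully home until both studs stop in the ends of their slots, then let go so that the springs hold it level and locked under the heads. The studs ride on a cross slide that may stand anywhere along its travel, so find them by feel and never force the plate; leave the other things on the bench where they are.

Things in the scene. Friction and masses are not known exactly. Their poses are not given: they have to be found in the camera images.
- loop_plate: Loose dark steel plate, 0.35 to 0.55 kg, 76 (x) x 130 (y) x 8 mm, lying flat; on its middle an aluminium block 28 (x) x 56 (y) mm, from 8 to 50 mm above the underside (two hex plugs on it to 56 mm). Origin: centre of the underside, z up. Two keyholes through it, at y = -45 and +45 mm, both running along x, the wide openings on the -x side.
- plate_grip (a point): Middle of the plate's block, 36 mm above the plate's underside: hold the block here by its flat faces at plate x = -14 and +14 mm. Axes as the plate's.
- plate_openings (a point): On the plate's underside, midway between the two wide keyhole openings: they lie at y = -45 and +45 mm from here, 21 (x) x 18 (y) mm each, centred at plate x = -18 mm. The stud heads pass only through these.
- plate_slot_ends (a point): On the plate's underside, midway between the two stud necks when locked (plate x = 0). The slots are 11 mm wide, run from the openings (plate x = -7.5) to plate x = +5 mm, and stop the 9 mm necks at x = +0.5. From openings to locked the plate slides 18 mm towards its own -x.
- dock: Hose dock fixed to the bench: base 144 (x) x 228 (y) mm. Origin: centre of its underside, z up. Its steel stud carriage (50 x 128 mm) slides along the dock's y, up to 22 mm either way from centre; where it stands is NOT measured and differs each time; a push of about 2 N along y moves it. All else on the dock is lower than 48 mm. The plate fits with its x along the dock's +x or -x.
- dock_noses (a point): 72 mm above the bench, centre of the dock: height of the two stud noses. They stand at dock x = 0, 45 mm either way along y from the carriage's unknown centre. Flat tip 14 mm across, widening to the 16 mm head at 67 mm height: an opening up to 2 mm off in y still goes on and draws the carriage along. Head underside at 64 mm, neck 9 mm below.
- dock_poppets (a point): 60 mm above the bench, centre of the dock: height of the free tops of two brass spring poppets between the studs (17 mm either side of the carriage's centre). A plate over the heads and let go rests here by its underside. Together they push up with 6 N here, 10 N at 56 mm, 14 N at 52 mm.
- dock_locked (a point): 56 mm above the bench, centre of the dock: height of the plate's underside when locked and let go, its 8 mm pressed up under the heads by the springs; plate x = 0 is then over dock x = 0. To slide under the heads it must be pressed lower than this; the slide then drags with some 5 to 12 N, and the slot ends are a hard stop.
- dock_face (a point): 52 mm above the bench, centre of the dock: height of the carriage's flat rigid top face, where the plate's underside ends if pressed right down.
- flange: A different loose plate, a plain cover flange 76 x 130 x 10 mm with two round holes and a round boss 40 mm across to 28 mm height. Origin: centre of the underside. It may lie in the place where the loop plate lay another time. To be left alone.
- fitting0: brass hydraulic fitting standing upright with a hex collar, 26 mm across, 42 mm tall; origin at the centre of its underside. To be left alone.
- fitting1: brass hydraulic fitting standing upright with a hex collar, 26 mm across, 36 mm tall; origin at the centre of its underside. To be left alone.
- fitting2: brass hydraulic fitting standing upright with a hex collar, 26 mm across, 48 mm tall; origin at the centre of its underside. To be left alone.
- spanner: steel spanner 200 mm long lying on the bench; origin at the middle of its underside. To be left alone.
- screwdriver: black-handled screwdriver 200 mm long lying on the bench; origin at the middle of its underside. To be left alone.
- oil_can: grey can 72 mm across, 130 mm tall; origin at the centre of its underside. To be left alone.
There are look-alikes about, which are no part of the job. What is shaped like the loop_plate but blue or orange is not meant.

How it is judged:
On the way:
1. the plate is level over both stud heads and pressed down on the poppets, its wide openings around the studs ((x of loop_plate in the frame of dock between 0.013 and 0.023 m or x of loop_plate in the frame of dock between -0.023 and -0.013 m) and y of loop_plate in the frame of dock between -0.026 and 0.026 m and z of loop_plate in the frame of dock between 0.05 and 0.0575 m and angle between loop_plate's own z axis and vertical below 0.05 rad and angle between the x axis of loop_plate and the x axis of dock, either way round below 0.12 rad), for 0.05 s.
At the end, for the whole second after the job is handed in: The plate hangs level (within 3 degrees) under both stud heads, turned within 7 degrees of the dock, slid home to within 3.5 mm of the slot ends (its origin within 3.5 mm of the dock's stud line), held by the springs with its underside 52.5 to 58.2 mm above the bench, released and at rest (x of loop_plate in the frame of dock between -0.0035 and 0.0035 m and y of loop_plate in the frame of dock between -0.026 and 0.026 m and z of loop_plate in the frame of dock between 0.0525 and 0.0582 m and angle between loop_plate's own z axis and vertical below 0.05 rad and angle between the x axis of loop_plate and the x axis of dock, either way round below 0.12 rad and linear speed of loop_plate below 0.02 m/s and contact force between the fingers and loop_plate below 0.1 N); the robot touches nothing.
It fails at once if the plate is forced: pressed against the dock with more than 50 N while it is blocked and stands still (contact force between loop_plate and dock above 50 N and linear speed of loop_plate below 0.003 m/s).
It fails at once if the plate is slammed into the dock: more than 120 N between them (contact force between loop_plate and dock above 120 N).
It fails at once if another thing on the bench is moved by more than 30 mm (distance of any of flange, fitting0, fitting1, fitting2, spanner, screwdriver, oil_can from where it was at the start of the episode above 0.03 m).
It also fails if it takes over 64 s, if anything falls off the work surface, if the arm or the gripper's body presses on something with over 40 N, if the wrist force passes 120 N, or if a joint passes its speed limit or range.

### The arm

A 6-joint arm with a two-finger parallel gripper is mounted at the origin on the work surface. World frame = base frame: x ahead of the robot, y to its left, z up, the work surface at z = 0. Lengths are in m, angles in rad, forces in N, time in s.
With the tool pointing down it reaches from about 0.35 to 0.975 m from the base axis. Payload 4.9 kg.
Tool frame: the origin (TCP) lies on the centre line of the jaws, within the pads' length; the fingertips stand 17 mm ahead of it and the grasp point (between the pads) lies 2 mm behind it (ctrl.tcp_to_tips is the x of the fingertips in the tool frame, in m); x points along the fingers, z is the direction in which the jaws open and shut, and the axes are right-handed (so a half turn about x gives the same grasp; the last joint's range is limited). The gripper opens to 85 mm and grips with 20 to 120 N. Pads are 22 mm wide; open, the fingers measure 114 mm over their backs; the gripper's body (76 mm by 85 mm) begins 54 mm behind the grasp point. The pads swing forward as they close: fully open they stand 13 mm farther back than shut.
Start: joints at [1.171, 0.053, 1.613, -0, 1.476, -0.119], TCP at [0.173, 0.601, 0.248] pointing down, gripper open.
Joint ranges: [-3.01, 3.01], [-1.01, 2.22], [0.06, 2.58], [-1.02, 4.17], [0.09, 2.62], [-3.14, 3.14]. Speed limits (rad/s): [2.57, 2.57, 3.14, 3.14, 3.14, 3.14].

### API

Orientations are given as a rotation vector (axis times angle).
In Python, from station import ctrl, cams, finder gives the robot as it stands.
- The arm moves only by the tool step_arm, never from a script. Its argument "moves" is a list of rows, each a list of 3 entries, a list of its own where there are three numbers: the shift along the tool's x, y, z in cm, then the turn, a rotation vector about the tool's x, y, z in degrees, then the opening, from 0 (shut) to 1 (fully open). A call has exactly 10 rows; each row is the pose to reach, as a shift and turn from the pose measured when the call began, along the tool's axes at that moment; what a row does not reach only later rows make up. A row lasts 1/12 s, in which the tool goes at most 41.7 mm and 7.16 degrees, less where a joint would pass 70% of its speed; a pose out of reach is approached as far as the arm can. A call with a gripper value outside its range is refused whole. The fingers move at their own pace and stop on an object; "grip_force" is the grip in N (left out, the last holds). Time passes only in rows, so rows that repeat a pose let the fingers close, or fill a call up. It gives the time, the measured TCP pose, the force and the opening at its end, in the units of the state.
- ctrl.get_obs(): the state, without advancing time (a new reading comes with each control period).
- cams.get_image(name): name is "scene" or "top" or "wrist"; returns a dict with "pixels" (384x512x3 uint8, blue, green, red), "fx", "fy", "cx", "cy" (pixels), "dist_coeffs" ([k1, k2, p1, p2, k3] as OpenCV has them; the pictures are not rectified), "position" and "attitude" of the camera in the world. Camera axes: x right, y up, looking along -z (the intrinsics and any distortion apply to the point x, -y, -z); pixel columns grow to the right and rows downward; lengths in m; the calibration is good to about 2 mm. A picture is of the moment at which its call begins. There is no depth.
- ctrl.finish_job(): hands the job in, once; it reports no verdict.
Trained networks look in the newest picture that a camera, given by its name, has taken for a name from the list of things; names that differ only in an ending like _2 or _b are one class to them, and where a whole thing is asked for, a point or a joint stands for the part that bears it (a point fixed in the world has none). Each returns a list of dicts, best first, with "conf" (0 to 1); they miss things now and then, are a little off and sometimes report something else, mostly with a low value. They report only what shows in the picture. A call takes as long as a camera call. They do not tell look-alikes from the thing itself.
- finder.find_in(camera, name): "at" ([column, row] in pixels, amid what is visible of it).
- finder.regions_of(camera, name): "region" (384x512 bool, what is visible of it) and "at" ([column, row] in pixels, amid what is visible of it).
- finder.tip_of(camera, name): "at" ([column, row] in pixels: a listed point, or the origin of a listed thing).
The state is a dict: "t": time; "q": joint angles; "dq": joint speeds; "effort": joint torques, N m; "tool_pos": TCP position; "tool_rot": TCP orientation; "contact_force": force on the tool from outside, world axes, zero at the start; "wrist_torque": the same for the moment, N m; "opening": finger opening in m.
Only numpy, scipy, OpenCV 4.12 (cv2) and the standard library are available. Lean on these libraries where they do the work, as an engineer would, in place of code of your own. Each camera call takes 0.05 s, during which the arm holds its last target. There are 200 camera calls.

## Working session

There is one attempt and no reset: what is moved stays moved. The work goes in short steps, Python scripts to look and compute and a tool call to move; the robot and the scene stay as the last step left them, time stands still between calls to the robot, and variables do not carry over. Pictures are saved under pics/ and viewed, on a budget of 10 in all, crops included, one or two more only if the job needs it, and the job is handed in when it is done.

Besides the shell and the picture viewer there is one more tool, called after "Request:" by a JSON object that holds its "method" and its "body". step_arm: Moves the arm, as the interface text tells. Its arguments: {"type":"object","properties":{"moves":{"type":"array"},"grip_force":{"type":"number"}},"required":["moves"]}

```bash
ls; mkdir -p pics
python3 - <<'E'
from station import ctrl,cams,finder
import cv2,numpy as np
ims={}
for c in ["scene","top"]:
    d=cams.get_image(c); ims[c]=d["pixels"]
    print(c,d["fx"],d["position"],d["attitude"],d["dist_coeffs"])
    for n in ["loop_plate","plate_grip","plate_openings","dock","dock_noses","flange"]:
        print(n,[(np.round(r["at"],1).tolist(),round(r["conf"],2)) for r in finder.tip_of(c,n)][:4])
    cv2.imwrite(f"pics/{c}.png",d["pixels"])
print(ctrl.get_obs())
E
```

```text
pics
scene 401.3145375308489 [0.90102353 0.63193389 0.91544382] [0.26447271 0.97973561 2.45003458] [-0.05420632  0.          0.          0.          0.        ]
loop_plate [([270.9, 131.3], 0.89), ([229.0, 110.1], 0.88), ([162.9, 182.7], 0.81), ([290.4, 169.6], 0.64)]
plate_grip [([162.7, 178.2], 0.88), ([228.1, 101.4], 0.87), ([234.8, 146.2], 0.59), ([268.0, 124.9], 0.59)]
plate_openings [([290.7, 167.5], 0.95), ([234.6, 110.0], 0.85), ([239.1, 154.0], 0.78), ([263.4, 135.5], 0.61)]
dock [([279.1, 293.0], 0.81)]
dock_noses [([280.1, 274.5], 0.74)]
flange [([209.0, 215.7], 0.96)]
top 366.2693599253259 [ 0.34871605 -0.03761139  1.14865888] [ 0.09391151 -0.14329099 -1.55561634] [-0.10581386  0.          0.          0.          0.        ]
loop_plate [([282.3, 254.8], 0.91), ([342.2, 267.7], 0.86), ([323.8, 138.1], 0.86), ([325.2, 216.0], 0.77)]
plate_grip [([409.2, 251.7], 0.7), ([329.2, 214.8], 0.62), ([288.2, 253.5], 0.62), ([344.1, 266.2], 0.61)]
plate_openings [([279.1, 255.4], 0.89), ([400.4, 254.1], 0.88), ([326.7, 132.2], 0.81), ([323.4, 221.2], 0.77)]
dock [([164.0, 167.0], 0.86)]
dock_noses [([162.2, 161.1], 0.73), ([164.5, 165.2], 0.69), ([163.6, 164.4], 0.3)]
flange [([264.8, 154.6], 0.96), ([160.7, 160.5], 0.65)]
{'t': 0.7, 'q': array([ 1.17097082e+00,  5.26455630e-02,  1.61285121e+00, -1.90878143e-05,
        1.47602067e+00, -1.19008006e-01]), 'dq': array([ 9.81695999e-05, -8.17789188e-04, -7.03586070e-04,  1.58497285e-03,
        5.58089321e-04,  8.11202534e-04]), 'effort': array([-5.90866111e-04, -3.93562353e+01, -3.70361567e+01, -1.28754491e-04,
        6.46660501e-04,  3.30179340e-06]), 'tool_pos': array([0.17322051, 0.60051088, 0.24836654]), 'tool_rot': array([-0.99985626,  1.32897533,  0.99989172]), 'contact_force': array([ 0.1057718 ,  0.18978749, -0.47054877]), 'wrist_torque': array([-0.02230557,  0.05302797,  0.03487866]), 'opening': 0.08518230363370809}
```

```bash
cd pics; python3 -c "
import cv2,numpy as np
cv2.imwrite('both.png',np.vstack([cv2.imread('scene.png'),cv2.imread('top.png')])[:, :])
a=cv2.imread('both.png');print(a.shape)"
```

```text
(768, 512, 3)
```

View pics/top.png

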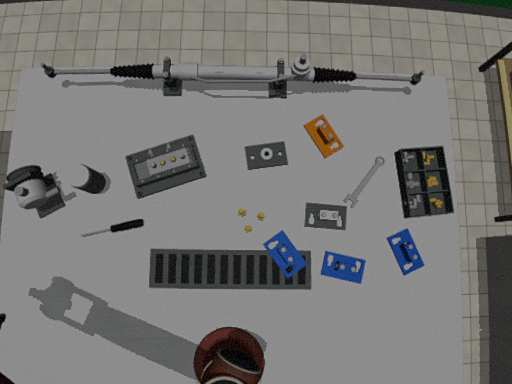

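View pics/scene.png

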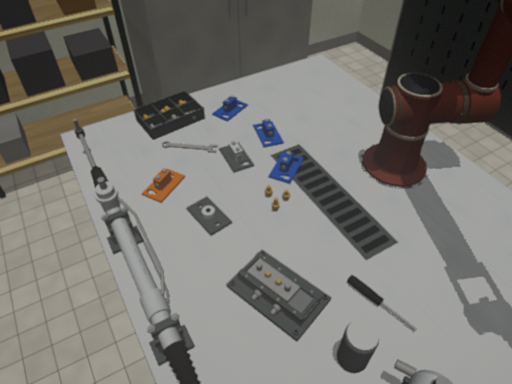

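Scene: the candidates in the top view are the grey plate with an aluminium block (325,216), orange (323,136), blue (285,254), (343,267) and (405,251), and the grey flange with a round boss (266,155). I choose the grey plate at (325,216), which is at (236,155) in the scene view. The dock is at (165,165). I'll check this in a close crop.

```bash
cat > h.py <<'E'
import numpy as np,cv2
from scipy.spatial.transform import Rotation as R
from station import ctrl,cams,finder
def cal(d):
    K=np.array([[d["fx"],0,d["cx"]],[0,d["fy"],d["cy"]],[0,0,1.]]); 
    return K,np.array(d["dist_coeffs"],float),R.from_rotvec(d["attitude"]).as_matrix(),np.array(d["position"])
def back(d,px,z):
    K,D,A,p=cal(d)
    u=cv2.undistortPoints(np.array(px,float).reshape(-1,1,2),K,D).reshape(-1,2)
    r=np.c_[u[:,0],-u[:,1],-np.ones(len(u))]@A.T
    return p+r*((np.broadcast_to(z,len(u))-p[2])/r[:,2])[:,None]
def proj(d,X):
    K,D,A,p=cal(d); c=(np.atleast_2d(X)-p)@A; c=c*[1,-1,-1]
    return cv2.projectPoints(c,np.zeros(3),np.zeros(3),K,D)[0].reshape(-1,2)
def crop(im,c,w,s):
    x,y=c; return cv2.resize(im[max(0,y-w):y+w,max(0,x-w):x+w],(s,s),interpolation=cv2.INTER_CUBIC)
E
python3 - <<'E'
from h import *
I={c:cams.get_image(c) for c in("top","scene")}
a=[crop(I["top"]["pixels"],(325,216),32,380),crop(I["scene"]["pixels"],(236,155),32,380)]
cv2.imwrite("pics/c1.png",np.hstack(a))
b=[crop(I["top"]["pixels"],(165,165),48,380),crop(I["scene"]["pixels"],(279,290),60,380)]
cv2.imwrite("pics/c2.png",np.hstack(b))
for c,n,z,px in(("top","loop_plate",0,(325,216)),("top","plate_grip",.036,(329,215)),("top","plate_openings",0,(323.4,221.2)),("scene","plate_grip",.036,(234.8,146.2)),("scene","plate_openings",0,(239.1,154)),
 ("top","dock",0,(164,167)),("top","noses",.072,(164.5,165.2)),("scene","dock",0,(279.1,293)),("scene","noses",.072,(280.1,274.5))):
    print(c,n,back(I[c],px,z).round(4))
for c,n in(("top","loop_plate"),("scene","loop_plate"),("top","dock"),("scene","dock")):
    for r in finder.regions_of(c,n):
        m=r["region"].astype(np.uint8)
        q=cv2.minAreaRect(cv2.findNonZero(m)); bx=cv2.boxPoints(q)
        print(c,n,round(r["conf"],2),np.round(r["at"]),m.sum(), back(I[c],bx,0.008 if n!="dock" else 0.02)[:,:2].round(3).tolist())
E
```

```text
top loop_plate [[ 0.4459 -0.2966  0.    ]]
top plate_grip [[ 0.4461 -0.301   0.036 ]]
top plate_openings [[ 0.4294 -0.2912  0.    ]]
scene plate_grip [[ 0.4411 -0.313   0.036 ]]
scene plate_openings [[ 0.429  -0.3073  0.    ]]
top dock [[0.5966 0.2187 0.    ]]
top noses [[0.5866 0.2014 0.072 ]]
scene dock [[0.5959 0.215  0.    ]]
scene noses [[0.591  0.2065 0.072 ]]
top loop_plate 0.89 [285. 256.] 914 [[0.356, -0.097], [0.402, -0.161], [0.296, -0.238], [0.251, -0.174]]
top loop_plate 0.71 [322. 139.] 882 [[0.741, -0.226], [0.788, -0.293], [0.674, -0.363], [0.629, -0.296]]
top loop_plate 0.59 [325. 214.] 878 [[0.414, -0.229], [0.489, -0.237], [0.479, -0.368], [0.403, -0.358]]
top loop_plate 0.55 [345. 269.] 854 [[0.262, -0.279], [0.334, -0.295], [0.308, -0.423], [0.235, -0.406]]
scene loop_plate 0.87 [163. 186.] 801 [[0.787, -0.299], [0.654, -0.387], [0.635, -0.287], [0.765, -0.209]]
scene loop_plate 0.77 [268. 133.] 534 [[0.316, -0.418], [0.227, -0.433], [0.269, -0.275], [0.351, -0.265]]
scene loop_plate 0.72 [237. 157.] 609 [[0.48, -0.357], [0.394, -0.378], [0.415, -0.226], [0.495, -0.211]]
scene loop_plate 0.67 [227. 106.] 517 [[0.413, -0.564], [0.264, -0.66], [0.264, -0.543], [0.406, -0.458]]
scene loop_plate 0.6 [282. 292.] 4817 [[0.708, 0.129], [0.557, 0.053], [0.492, 0.299], [0.633, 0.349]]
scene loop_plate 0.59 [288. 168.] 724 [[0.407, -0.156], [0.286, -0.256], [0.253, -0.172], [0.374, -0.08]]
top dock 0.87 [168. 166.] 3229 [[0.625, 0.347], [0.705, 0.127], [0.566, 0.077], [0.489, 0.293]]
top dock 0.52 [127. 227.] 261 [[0.41, 0.378], [0.433, 0.274], [0.406, 0.268], [0.384, 0.371]]
scene dock 0.72 [278. 295.] 4715 [[0.709, 0.136], [0.562, 0.063], [0.499, 0.303], [0.637, 0.351]]
```

View pics/c1.png

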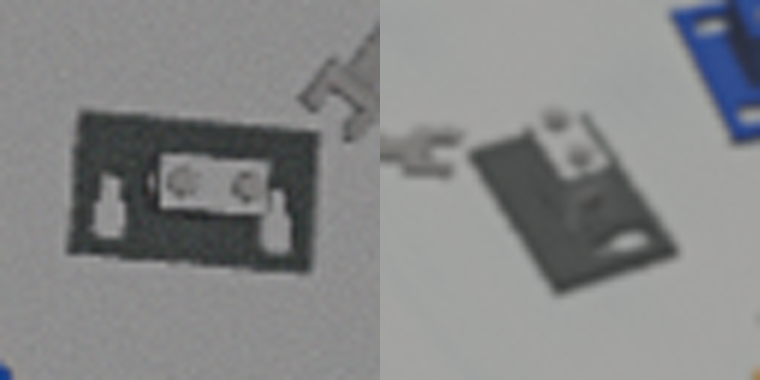

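View pics/c2.png

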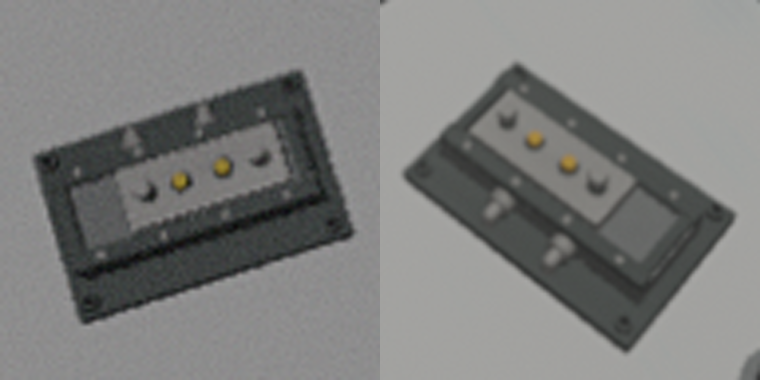

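The crops confirm the grey plate with a bare aluminium block. Its wide openings face the robot (image bottom) and its yaw is about -5°. The dock's yaw is about +20°, and the carriage stands towards -y: noses near top px (153.5,164) and (183,156.5), poppets between them. I'll go over the dock first with the wrist camera, on the way to the plate.

```bash
cat >> h.py <<'E'
def target(yaw,ref):
    z=np.array([np.cos(yaw),np.sin(yaw),0]); x=np.array([0,0,-1.])
    c=[np.c_[x,np.cross(s*z,x),s*z] for s in(1,-1)]
    return min(c,key=lambda M:np.linalg.norm(R.from_matrix(ref.T@M).as_rotvec()))
def plan(pos,yawdeg):
    o=ctrl.get_obs(); A=R.from_rotvec(o["tool_rot"]).as_matrix()
    T=target(np.radians(yawdeg),A)
    print("shift cm",(A.T@(np.array(pos)-o["tool_pos"])*100).round(2),"turn deg",np.degrees(R.from_matrix(A.T@T).as_rotvec()).round(2),"t",o["t"])
E
python3 - <<'E'
from h import *
o=ctrl.get_obs(); print(R.from_rotvec(o["tool_rot"]).as_matrix().round(3))
d=cams.get_image("wrist");print(d["position"],R.from_rotvec(d["attitude"]).as_matrix().round(3),d["fx"])
I=cams.get_image("top")
print(back(I,[(117+145/3.96,117+186/3.96),(117+261/3.96,117+154/3.96)],.072).round(4), back(I,[(117+181/3.96,117+181/3.96),(117+223/3.96,117+167/3.96)],.06).round(4))
plan((.55,.2,.25),20)
plan((.55,.2,.25),-5)
E
```

```text
[[ 0.    -0.961  0.277]
 [ 0.     0.277  0.961]
 [-1.    -0.     0.   ]]
[0.10828222 0.6192616  0.37358276] [[ 0.277 -0.926 -0.258]
 [ 0.961  0.266  0.075]
 [-0.    -0.269  0.963]] 329.9553694963688
[[0.59   0.2345 0.072 ]
 [0.616  0.1471 0.072 ]] [[0.5969 0.2099 0.06  ]
 [0.6084 0.178  0.06  ]]
shift cm [ -0.17 -47.3  -28.04] turn deg [53.91 -0.    0.  ] t 1.1
shift cm [ -0.17 -47.3  -28.04] turn deg [78.91 -0.    0.  ] t 1.1
```

Request:
{"method": "step_arm", "body": {"moves": [[[0, -4, -2.5], [6, 0, 0], 1], [[0, -8, -5], [12, 0, 0], 1], [[0, -12, -7.5], [18, 0, 0], 1], [[0, -16, -10], [24, 0, 0], 1], [[0, -20, -12.5], [30, 0, 0], 1], [[0, -24, -15], [36, 0, 0], 1], [[0, -28, -17.5], [42, 0, 0], 1], [[0, -32, -20], [48, 0, 0], 1], [[0, -36, -22.5], [54, 0, 0], 1], [[0, -40, -25], [54, 0, 0], 1]]}}

```text
t: 1.93
tool_pos: [0.4525, 0.2887, 0.2487]
tool_rot: [-0.27, 1.553, 0.27]
contact_force: [1.0, 1.1, 0.4]
opening: 0.0852
```

Run:
```python
from h import *
o=ctrl.get_obs();print(o["tool_pos"],o["t"])
plan((.59,.21,.25),20)
```

```text
[0.45254117 0.28868856 0.24867093] 1.9333
shift cm [ -0.13 -12.04  10.29] turn deg [-0.29  0.05 -0.01] t 1.9333
```

Request:
{"method": "step_arm", "body": {"moves": [[[0, -3, 2.5], [0, 0, 0], 1], [[0, -6, 5], [0, 0, 0], 1], [[0, -9, 7.5], [0, 0, 0], 1], [[0, -12, 10], [0, 0, 0], 1], [[0, -12, 10.3], [0, 0, 0], 1], [[0, -12, 10.3], [0, 0, 0], 1], [[0, -12, 10.3], [0, 0, 0], 1], [[0, -12, 10.3], [0, 0, 0], 1], [[0, -12, 10.3], [0, 0, 0], 1], [[0, -12, 10.3], [0, 0, 0], 1]]}}

```text
t: 2.77
tool_pos: [0.5891, 0.2113, 0.249]
tool_rot: [-0.271, 1.553, 0.271]
contact_force: [0.2, -0.1, 0.1]
opening: 0.0853
```

Run:
```python
from h import *
o=ctrl.get_obs();print(o["tool_pos"],o["t"])
d=cams.get_image("wrist");np.save("w1.npy",d,allow_pickle=True)
for n in("dock_noses","dock_poppets","dock"):print(n,[(np.round(r["at"],1).tolist(),round(r["conf"],2)) for r in finder.tip_of("wrist",n)][:3])
cv2.imwrite("pics/w1.png",cv2.resize(d["pixels"],(800,600)))
```

```text
[0.58907113 0.21134309 0.24899258] 2.7667
dock_noses [([264.5, 180.7], 0.84)]
dock_poppets [([262.7, 177.0], 0.57)]
dock [([259.4, 166.1], 0.56)]
```

View pics/w1.png

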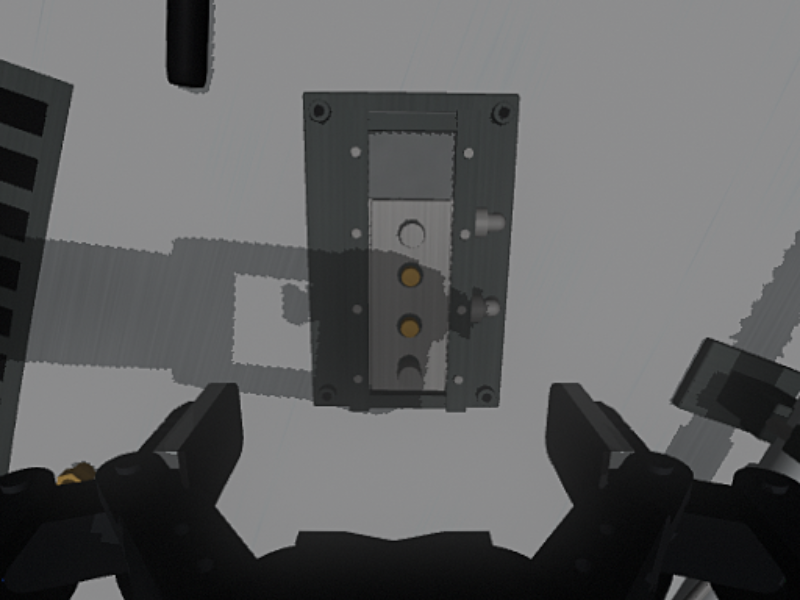

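Run:
```python
from h import *
d=np.load("w1.npy",allow_pickle=True).item()
f=lambda p,z:back(d,np.array(p,float)*.64,z)[:,:2]
def rep(n,a):
    v=a[0]-a[-1]; print(n,a.round(4).tolist(),a.mean(0).round(4),"len",np.linalg.norm(v).round(4),"yaw",np.degrees(np.arctan2(-v[0],v[1])).round(2))
rep("pop",f([(410.5,276),(410,327)],.06))
rep("nose",f([(412,231),(408,368)],.072))
c=f([(369,199),(453,199),(371,391),(447,391)],.052)
rep("carL",c[[0,2]]);rep("carR",c[[1,3]])
b=f([(303,93),(519,93),(314,405),(499,406)],.012)
rep("bL",b[[0,2]]);rep("bR",b[[1,3]])
print(proj(d,back(d,[(0,0)],0)))
plan((.446,-.298,.22),-5)
```

```text
pop [[0.6006, 0.2127], [0.6119, 0.1811]] [0.6063 0.1969] len 0.0335 yaw 19.79
nose [[0.5907, 0.2407], [0.6185, 0.1588]] [0.6046 0.1997] len 0.0865 yaw 18.71
carL [[0.5606, 0.2479], [0.604, 0.1266]] [0.5823 0.1873] len 0.1289 yaw 19.71
carR [[0.6092, 0.2655], [0.6529, 0.1442]] [0.631  0.2048] len 0.129 yaw 19.78
bL [[0.496, 0.2953], [0.571, 0.0819]] [0.5335 0.1886] len 0.2262 yaw 19.38
bR [[0.6304, 0.3439], [0.7064, 0.1296]] [0.6684 0.2368] len 0.2274 yaw 19.53
[[0.0001356  0.00010433]]
shift cm [  2.85 -43.04 -30.72] turn deg [ 2.475e+01  7.000e-02 -2.000e-02] t 2.9667
```

Request:
{"method": "step_arm", "body": {"moves": [[[0, -3.3, -2.4], [2.5, 0, 0], 1], [[0, -6.6, -4.8], [5, 0, 0], 1], [[0, -9.9, -7.2], [7.5, 0, 0], 1], [[0, -13.2, -9.6], [10, 0, 0], 1], [[0, -16.5, -12], [12.5, 0, 0], 1], [[0, -19.8, -14.4], [15, 0, 0], 1], [[0, -23.1, -16.8], [17.5, 0, 0], 1], [[0, -26.4, -19.2], [20, 0, 0], 1], [[0, -29.7, -21.6], [22.5, 0, 0], 1], [[0, -33, -24], [24.7, 0, 0], 1]]}}

```text
t: 3.8
tool_pos: [0.4743, -0.1824, 0.249]
tool_rot: [0.069, 1.568, -0.069]
contact_force: [0.6, 0.7, 0.6]
opening: 0.0851
```

Run:
```python
from h import *
plan((.446,-.305,.22),-5)
```

```text
shift cm [  2.9  -12.46  -1.75] turn deg [-0.05  0.12 -0.01] t 3.8
```

Request:
{"method": "step_arm", "body": {"moves": [[[0.5, -3, -0.4], [0, 0, 0], 1], [[1, -6, -0.9], [0, 0, 0], 1], [[2, -9, -1.3], [0, 0, 0], 1], [[2.9, -12, -1.75], [0, 0, 0], 1], [[2.9, -12.4, -1.75], [0, 0, 0], 1], [[2.9, -12.4, -1.75], [0, 0, 0], 1], [[2.9, -12.4, -1.75], [0, 0, 0], 1], [[2.9, -12.4, -1.75], [0, 0, 0], 1], [[2.9, -12.4, -1.75], [0, 0, 0], 1], [[2.9, -12.4, -1.75], [0, 0, 0], 1]]}}

```text
t: 4.63
tool_pos: [0.4466, -0.3035, 0.2205]
tool_rot: [0.068, 1.567, -0.068]
contact_force: [0.4, 0.3, -0.3]
opening: 0.0857
```

Run:
```python
from h import *
o=ctrl.get_obs();print(o["tool_pos"],o["t"])
d=cams.get_image("wrist");np.save("w2.npy",d,allow_pickle=True)
for n in("plate_grip","plate_openings","plate_slot_ends","loop_plate"):print(n,[(np.round(r["at"],1).tolist(),round(r["conf"],2)) for r in finder.tip_of("wrist",n)][:3])
cv2.imwrite("pics/w2.png",cv2.resize(d["pixels"],(800,600)))
```

```text
[ 0.44660967 -0.30348445  0.2204863 ] 4.6333
plate_grip [([100.5, 36.6], 0.85), ([100.4, 235.1], 0.58)]
plate_openings [([500.4, 158.4], 0.9), ([131.3, 224.3], 0.8), ([177.0, 356.5], 0.71)]
plate_slot_ends [([115.9, 221.9], 0.98), ([119.6, 42.7], 0.65), ([496.2, 140.5], 0.57)]
loop_plate [([111.1, 223.8], 0.95), ([252.2, 163.7], 0.88), ([494.6, 139.8], 0.81)]
```

View pics/w2.png

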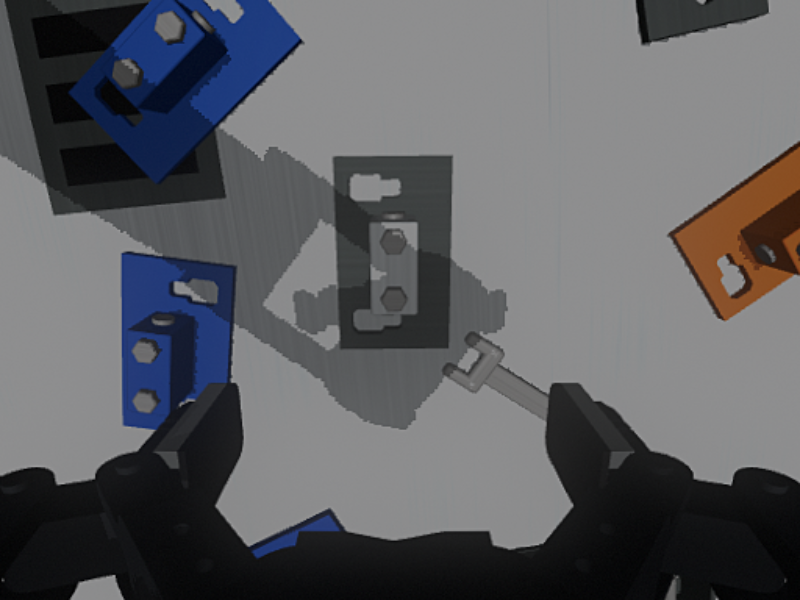

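Run:
```python
from h import *
d=np.load("w2.npy",allow_pickle=True).item()
f=lambda p,z:back(d,np.array(p,float)*.64,z)[:,:2]
def rep(n,a):
    L=a[[0,2]];Rr=a[[1,3]]
    for v in(L[0]-L[1],Rr[0]-Rr[1]): print(n,a.mean(0).round(4),"len",np.linalg.norm(v).round(4),"yaw",np.degrees(np.arctan2(-v[0],v[1])).round(2))
    print("width",np.linalg.norm(a[0]-a[1]),np.linalg.norm(a[2]-a[3]))
rep("plate",f([(333,156),(452,156),(340,348),(448,348)],.008))
rep("block",f([(369,222),(417,222),(371.5,313),(417,315)],.05))
```

```text
plate [ 0.4481 -0.2982] len 0.1292 yaw -4.51
plate [ 0.4481 -0.2982] len 0.1293 yaw -4.47
width 0.07530372714719615 0.07538465505989866
block [ 0.4482 -0.2979] len 0.0543 yaw -4.06
block [ 0.4482 -0.2979] len 0.0555 yaw -4.24
width 0.02742607948385664 0.02730260044196271
```

Run:
```python
from h import *
plan((.448,-.298,.034),-4.4)
```

```text
shift cm [18.61  0.62  0.08] turn deg [-0.62  0.13 -0.01] t 4.8833
```

Request:
{"method": "step_arm", "body": {"moves": [[[2.5, 0.3, 0], [-0.6, 0.13, 0], 1], [[5.5, 0.6, 0.05], [-0.6, 0.13, 0], 1], [[8.5, 0.62, 0.08], [-0.6, 0.13, 0], 1], [[11, 0.62, 0.08], [-0.6, 0.13, 0], 1], [[13, 0.62, 0.08], [-0.6, 0.13, 0], 1], [[15, 0.62, 0.08], [-0.6, 0.13, 0], 1], [[16.5, 0.62, 0.08], [-0.6, 0.13, 0], 1], [[17.8, 0.62, 0.08], [-0.6, 0.13, 0], 1], [[18.6, 0.62, 0.08], [-0.6, 0.13, 0], 1], [[18.6, 0.62, 0.08], [-0.6, 0.13, 0], 1]]}}

```text
t: 5.72
tool_pos: [0.447, -0.2971, 0.0322]
tool_rot: [0.062, 1.573, -0.059]
contact_force: [-0.6, 0.0, -0.6]
opening: 0.0854
```

Request:
{"method": "step_arm", "body": {"moves": [[[0, 0, 0], [0, 0, 0], 0.6], [[0, 0, 0], [0, 0, 0], 0.4], [[0, 0, 0], [0, 0, 0], 0.3], [[0, 0, 0], [0, 0, 0], 0.1], [[0, 0, 0], [0, 0, 0], 0], [[0, 0, 0], [0, 0, 0], 0], [[0, 0, 0], [0, 0, 0], 0], [[0, 0, 0], [0, 0, 0], 0], [[0, 0, 0], [0, 0, 0], 0], [[0, 0, 0], [0, 0, 0], 0]], "grip_force": 60}}

```text
t: 6.55
tool_pos: [0.4476, -0.2976, 0.0332]
tool_rot: [0.061, 1.571, -0.06]
contact_force: [-0.7, 0.5, 6.1]
opening: 0.0274
```

Request:
{"method": "step_arm", "body": {"moves": [[[-1, 0, 0], [0, 0, 0], 0], [[-3, 0, 0], [0, 0, 0], 0], [[-6, 0, 0], [0, 0, 0], 0], [[-9, 0, 0], [0, 0, 0], 0], [[-12, 0, 0], [0, 0, 0], 0], [[-15, 0, 0], [0, 0, 0], 0], [[-15, 0, 0], [0, 0, 0], 0], [[-15, 0, 0], [0, 0, 0], 0], [[-15, 0, 0], [0, 0, 0], 0], [[-15, 0, 0], [0, 0, 0], 0]], "grip_force": 90}}

```text
t: 7.38
tool_pos: [0.4462, -0.2965, 0.1797]
tool_rot: [0.065, 1.576, -0.057]
contact_force: [-1.0, 0.5, -4.2]
opening: 0.027
```

Run:
```python
from h import *
d=cams.get_image("wrist");np.save("w3.npy",d,allow_pickle=True)
o=ctrl.get_obs();print(o)
cv2.imwrite("pics/w3.png",cv2.resize(d["pixels"],(800,600)))
```

```text
{'t': 7.4333, 'q': array([-7.25408998e-01, -1.03607661e-01,  1.88286316e+00, -4.25549466e-06,
        1.37018831e+00, -6.48326547e-01]), 'dq': array([-0.00199966, -0.00028092, -0.01044073,  0.0026456 ,  0.00078153,
       -0.00014695]), 'effort': array([ 7.30213680e-03, -3.43054783e+01, -3.89914727e+01,  1.50325013e-03,
        1.26968196e-02, -3.48849551e-05]), 'tool_pos': array([ 0.44633425, -0.29659105,  0.17977291]), 'tool_rot': array([ 0.06449865,  1.57601896, -0.05667533]), 'contact_force': array([ 0.39000925,  0.26962853, -4.65172407]), 'wrist_torque': array([ 0.01781863, -0.00729577,  0.02499174]), 'opening': 0.026898127192616025}
```

View pics/w3.png

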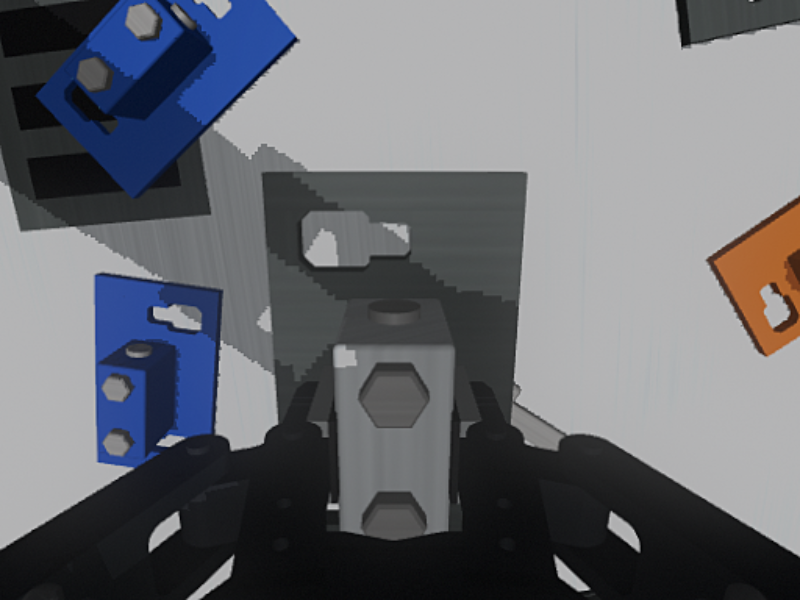

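Run:
```python
from h import *
d=np.load("w3.npy",allow_pickle=True).item(); o=ctrl.get_obs()
A=R.from_rotvec(o["tool_rot"]).as_matrix();print(A.round(4))
K,D,_,_=cal(d)
# plate pts (x,y,z) in plate frame -> px (800x600)
P=[(-38,65,8,262,173),(38,65,8,527,173),(-14,28,50,334,345),(14,28,50,455,345),(5.2,50.5,8,410,223),(5.2,39.5,8,410,257)]
P=np.array(P,float); ob=P[:,:3]/1e3; im=P[:,3:]*.64
ok,rv,tv=cv2.solvePnP(ob,im,K,D,flags=cv2.SOLVEPNP_SQPNP)
pr=cv2.projectPoints(ob,rv,tv,K,D)[0].reshape(-1,2);print((pr-im).round(1).tolist())
_,_,C,p=cal(d); F=np.diag([1,-1,-1.])
Rw=C@F@cv2.Rodrigues(rv)[0]; tw=C@F@tv.ravel()+p
print("plate R",Rw.round(3),"pos",tw.round(4),"in tool mm",(A.T@(tw-o["tool_pos"])*1e3).round(1))
for z in(.1465+.008,):
    q=back(d,P[:2,3:]*.64,z); m=q.mean(0);v=q[1]-q[0];yaw=np.arctan2(v[1],v[0]);print(np.linalg.norm(v),np.degrees(yaw))
    c=m[:2]-.065*np.array([-np.sin(yaw),np.cos(yaw)]);print(c, (A.T@(np.r_[c,z]-o["tool_pos"])*1e3))
```

```text
[[-0.0059  0.077   0.997 ]
 [ 0.0052  0.997  -0.077 ]
 [-1.      0.0047 -0.0063]]
[[0.1, -0.6], [-1.2, -0.3], [-0.4, 0.2], [0.1, 0.2], [0.8, -0.5], [0.5, 1.1]]
plate R [[ 0.997  0.078  0.008]
 [-0.078  0.997 -0.024]
 [-0.01   0.023  1.   ]] pos [ 0.4464 -0.2967  0.143 ] in tool mm [36.8 -0.3  0.3]
0.07560593459404015 -4.378348369596495
[ 0.44675509 -0.29712532] [25.26687665 -0.61999961  0.61893795]
```

Run:
```python
from h import *
plan((.6228,.2030,.17),19.7)
```

```text
shift cm [ 1.13 51.16 13.75] turn deg [-24.12  -0.3   -0.34] t 7.4333
```

Request:
{"method": "step_arm", "body": {"moves": [[[0, 1.5, 0.4], [-1, 0, 0], 0], [[0, 4, 1], [-2, 0, 0], 0], [[0, 7, 1.9], [-4, 0, 0], 0], [[0, 10, 2.7], [-6, 0, 0], 0], [[0, 13, 3.5], [-8, 0, 0], 0], [[0, 16, 4.3], [-10, 0, 0], 0], [[0, 19, 5.1], [-12, 0, 0], 0], [[0, 22, 5.9], [-14, 0, 0], 0], [[0, 25, 6.7], [-16, 0, 0], 0], [[0, 28, 7.5], [-18, 0, 0], 0]]}}

```text
t: 8.27
tool_pos: [0.5418, -0.0215, 0.1783]
tool_rot: [-0.182, 1.571, 0.193]
contact_force: [1.4, -0.5, -4.8]
opening: 0.0268
```

Run:
```python
from h import *
plan((.6228,.2030,.17),19.7)
```

```text
shift cm [ 0.88 19.89 13.19] turn deg [-6.01 -0.43 -0.47] t 8.2667
```

Request:
{"method": "step_arm", "body": {"moves": [[[0, 3, 2], [-1, -0.1, -0.1], 0], [[0, 6, 4], [-2, -0.2, -0.2], 0], [[0, 9, 6], [-3, -0.3, -0.3], 0], [[0.3, 12, 8], [-4, -0.4, -0.4], 0], [[0.6, 15, 10], [-5, -0.4, -0.4], 0], [[0.9, 18, 12], [-6, -0.4, -0.4], 0], [[0.9, 19.5, 13], [-6, -0.4, -0.4], 0], [[0.9, 19.9, 13.2], [-6, -0.4, -0.4], 0], [[0.9, 19.9, 13.2], [-6, -0.4, -0.4], 0], [[0.9, 19.9, 13.2], [-6, -0.4, -0.4], 0]]}}

```text
t: 9.1
tool_pos: [0.622, 0.2026, 0.1679]
tool_rot: [-0.269, 1.558, 0.27]
contact_force: [0.2, -0.1, -4.7]
opening: 0.0269
```

Run:
```python
from h import *
plan((.6228,.2030,.125),19.7)
d=cams.get_image("wrist");np.save("w4.npy",d,allow_pickle=True)
s=cams.get_image("scene")
a=cv2.resize(d["pixels"],(512,384));b=crop(s["pixels"],(279,270),70,384)
cv2.imwrite("pics/w4.png",cv2.resize(np.hstack([a,b]),(800,343)))
o=ctrl.get_obs();print(o["tool_pos"],R.from_rotvec(o["tool_rot"]).as_matrix().round(4))
```

```text
shift cm [4.29 0.01 0.11] turn deg [-0.01 -0.22 -0.07] t 9.1
[0.62235394 0.20193017 0.16887806] [[-2.500e-03 -3.357e-01  9.420e-01]
 [ 4.000e-04  9.420e-01  3.357e-01]
 [-1.000e+00  1.200e-03 -2.200e-03]]
```

View pics/w4.png

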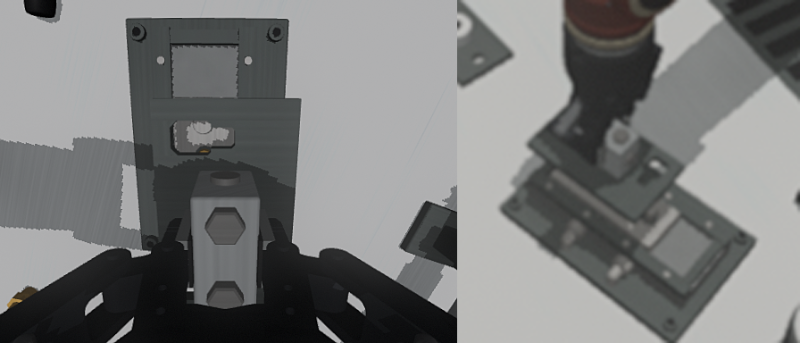

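The wrist view shows the held plate over the dock with the stud showing through the front opening. I'll descend to just above the noses.

Request:
{"method": "step_arm", "body": {"moves": [[[0.5, 0, 0.05], [0, -0.2, 0], 0], [[1.2, 0, 0.1], [0, -0.2, 0], 0], [[2, 0, 0.1], [0, -0.2, 0], 0], [[2.8, 0, 0.1], [0, -0.2, 0], 0], [[3.6, 0, 0.1], [0, -0.2, 0], 0], [[4.4, 0, 0.1], [0, -0.2, 0], 0], [[5, 0, 0.1], [0, -0.2, 0], 0], [[5.4, 0, 0.1], [0, -0.2, 0], 0], [[5.5, 0, 0.1], [0, -0.2, 0], 0], [[5.5, 0, 0.1], [0, -0.2, 0], 0]]}}

```text
t: 10.03
tool_pos: [0.623, 0.2023, 0.1134]
tool_rot: [-0.268, 1.554, 0.27]
contact_force: [-1.1, 0.9, -4.8]
opening: 0.0269
```

Run:
```python
from h import *
plan((.6228,.2030,.09),19.7)
d=cams.get_image("wrist");np.save("w5.npy",d,allow_pickle=True)
o=ctrl.get_obs();print(o["tool_pos"],o["contact_force"],R.from_rotvec(o["tool_rot"]).as_matrix()[2])
cv2.imwrite("pics/w5.png",cv2.resize(d["pixels"][90:250,130:370],(780,520),interpolation=cv2.INTER_CUBIC))
```

```text
shift cm [2.34 0.07 0.01] turn deg [-0.08  0.03 -0.07] t 10.0333
[0.62332082 0.20236599 0.11403627] [ 0.17166953 -0.33018584 -4.83500787] [-0.99999817  0.00109439  0.00157226]
```

View pics/w5.png

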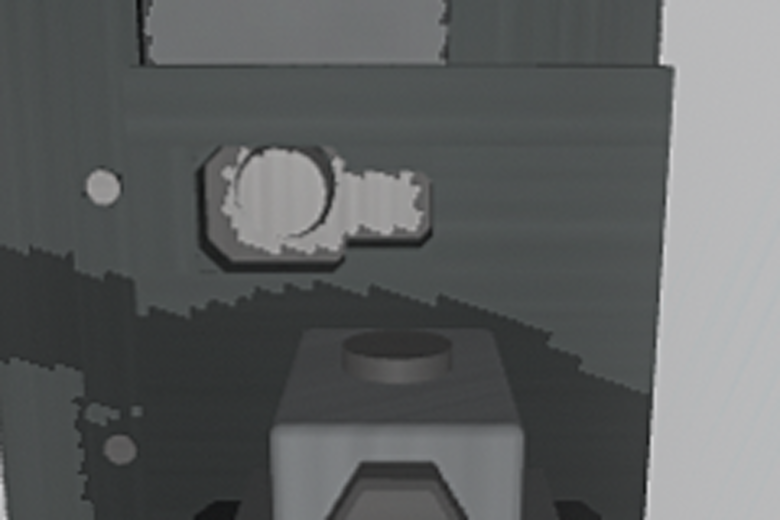

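Run:
```python
from h import *
d=np.load("w5.npy",allow_pickle=True).item(); o=ctrl.get_obs()
A=R.from_rotvec(o["tool_rot"]).as_matrix()
g=lambda p:np.array(p,float)*[240/780,160/520]+[130,90]
f=lambda p,z:((back(d,g(p),z)-o["tool_pos"])@A*1e3).round(1)
print("nose ctr,edges",f([(281,192),(235,192),(328,192),(282,147),(282,237)],.072).tolist())
for z in(.0885,.0875): print("opening L R T B",f([(197,207),(345,207),(270,145),(270,271)],z).tolist())
# carriage gap edges (dock yaw)
print("plate corner",f([(127,66),(672,66)],.0885).tolist())
```

```text
nose ctr,edges [[42.1, 44.7, -17.9], [42.0, 44.7, -25.1], [42.1, 44.7, -10.6], [42.1, 51.7, -17.6], [42.0, 37.6, -17.9]]
opening L R T B [[25.5, 44.9, -28.0], [25.6, 44.9, -7.1], [25.6, 53.5, -17.5], [25.5, 35.7, -18.0]]
opening L R T B [[26.5, 44.8, -28.2], [26.6, 44.7, -7.2], [26.6, 53.5, -17.6], [26.5, 35.5, -18.1]]
plate corner [[25.5, 64.3, -36.7], [25.7, 64.4, 37.8]]
```

Request:
{"method": "step_arm", "body": {"moves": [[[0.3, 0, -0.03], [0, 0, 0], 0], [[0.6, 0, -0.03], [0, 0, 0], 0], [[0.7, 0, -0.03], [0, 0, 0], 0], [[0.8, 0, -0.03], [0, 0, 0], 0], [[0.85, 0, -0.03], [0, 0, 0], 0], [[0.9, 0, -0.03], [0, 0, 0], 0], [[0.95, 0, -0.03], [0, 0, 0], 0], [[1.0, 0, -0.03], [0, 0, 0], 0], [[1.05, 0, -0.03], [0, 0, 0], 0], [[1.1, 0, -0.03], [0, 0, 0], 0]]}}

```text
t: 10.92
tool_pos: [0.6231, 0.2023, 0.1031]
tool_rot: [-0.268, 1.553, 0.27]
contact_force: [0.5, 0.5, -5.0]
opening: 0.0269
```

Request:
{"method": "step_arm", "body": {"moves": [[[0.1, 0, 0], [0, 0, 0], 0], [[0.2, 0, 0], [0, 0, 0], 0], [[0.3, 0, 0], [0, 0, 0], 0], [[0.4, 0, 0], [0, 0, 0], 0], [[0.5, 0, 0], [0, 0, 0], 0], [[0.6, 0, 0], [0, 0, 0], 0], [[0.7, 0, 0], [0, 0, 0], 0], [[0.8, 0, 0], [0, 0, 0], 0], [[0.9, 0, 0], [0, 0, 0], 0], [[0.95, 0, 0], [0, 0, 0], 0]]}}

```text
t: 11.75
tool_pos: [0.6231, 0.2023, 0.0934]
tool_rot: [-0.268, 1.553, 0.27]
contact_force: [-0.2, -0.4, -0.4]
opening: 0.0269
```

Request:
{"method": "step_arm", "body": {"moves": [[[0.1, 0, 0], [0, 0, 0], 0], [[0.2, 0, 0], [0, 0, 0], 0], [[0.3, 0, 0], [0, 0, 0], 0], [[0.4, 0, 0], [0, 0, 0], 0], [[0.5, 0, 0], [0, 0, 0], 0], [[0.6, 0, 0], [0, 0, 0], 0], [[0.6, 0, 0], [0, 0, 0], 0], [[0.65, 0, 0], [0, 0, 0], 0], [[0.65, 0, 0], [0, 0, 0], 0], [[0.65, 0, 0], [0, 0, 0], 0]]}}

```text
t: 12.58
tool_pos: [0.6231, 0.2023, 0.0879]
tool_rot: [-0.268, 1.553, 0.27]
contact_force: [-5.5, -1.5, 6.5]
opening: 0.0269
```

Run:
```python
from h import *
o=ctrl.get_obs();print(o["tool_pos"],o["contact_force"],o["wrist_torque"],R.from_rotvec(o["tool_rot"]).as_matrix().round(4))
```

```text
[0.62311619 0.20232681 0.0878589 ] [-5.50600612 -1.54470557  6.4894327 ] [-0.33074967  1.23091693 -0.03218396] [[ 9.000e-04 -3.359e-01  9.419e-01]
 [ 1.400e-03  9.419e-01  3.359e-01]
 [-1.000e+00  1.100e-03  1.300e-03]]
```

Request:
{"method": "step_arm", "body": {"moves": [[[0.1, 0, 0], [0, 0, 0], 0], [[0.15, 0, 0], [0, 0, 0], 0], [[0.15, 0, -0.1], [0, 0, 0], 0], [[0.15, 0, -0.2], [0, 0, 0], 0], [[0.15, 0, -0.3], [0, 0, 0], 0], [[0.15, 0, -0.4], [0, 0, 0], 0], [[0.15, 0, -0.5], [0, 0, 0], 0], [[0.15, 0, -0.6], [0, 0, 0], 0], [[0.15, 0, -0.7], [0, 0, 0], 0], [[0.15, 0, -0.8], [0, 0, 0], 0]]}}

```text
t: 13.42
tool_pos: [0.6199, 0.2008, 0.0898]
tool_rot: [-0.266, 1.541, 0.27]
contact_force: [4.5, 2.0, 3.8]
opening: 0.0268
```

Run:
```python
from h import *
o=ctrl.get_obs();A=R.from_rotvec(o["tool_rot"]).as_matrix();print(o["tool_pos"],o["contact_force"],A.T@o["contact_force"],A[2].round(4))
print((o["tool_pos"]-[.6067,.1962,0])@A[:,2]*1e3)
```

```text
[0.61994538 0.20078793 0.08977341] [4.53922789 1.9921572  3.81907382] [-3.75159144  0.35292515  4.99595942] [-9.999e-01  1.000e-04  1.360e-02]
15.234067466724595
```

Run:
```python
from h import *
for i in range(6):
    d=cams.get_image("wrist")
    o=ctrl.get_obs();A=R.from_rotvec(o["tool_rot"]).as_matrix();print(o["t"],o["tool_pos"].round(4),(A.T@o["contact_force"]).round(1),A[2].round(4),(A.T@o["wrist_torque"]).round(2),o["dq"].round(3))
cv2.imwrite("pics/w6.png",cv2.resize(d["pixels"],(800,600)))
```

```text
13.4667 [0.6197 0.2007 0.0897] [-4.6 -0.2  5.5] [-9.999e-01  1.000e-04  1.300e-02] [ 0.02 -0.78  0.03] [-0.001 -0.    -0.    -0.003  0.01  -0.   ]
13.5167 [0.6194 0.2006 0.0895] [-5.3 -0.6  4.7] [-9.999e-01  1.000e-04  1.200e-02] [ 0.08 -0.75 -0.02] [-0.001  0.004  0.005 -0.004  0.01  -0.002]
13.5667 [0.6193 0.2005 0.0893] [-5.6  0.8  6.5] [-9.999e-01  1.000e-04  1.140e-02] [-0.01 -0.79  0.06] [-0.002  0.002  0.003 -0.001  0.003 -0.001]
13.6167 [0.6192 0.2005 0.0892] [-5.4  1.6  5.8] [-9.999e-01  1.000e-04  1.120e-02] [-0.   -0.82  0.07] [-0.001  0.002  0.001 -0.001  0.003  0.   ]
13.6667 [0.6192 0.2005 0.0892] [-5.1 -0.2  5. ] [-9.999e-01  1.000e-04  1.100e-02] [ 0.01 -0.77  0.07] [-0.    -0.     0.     0.001 -0.002 -0.001]
13.7167 [0.6192 0.2005 0.0892] [-5.1  0.   5. ] [-9.999e-01  1.000e-04  1.110e-02] [ 0.03 -0.77  0.06] [ 0.001 -0.001 -0.001  0.002  0.    -0.   ]
```

View pics/w6.png

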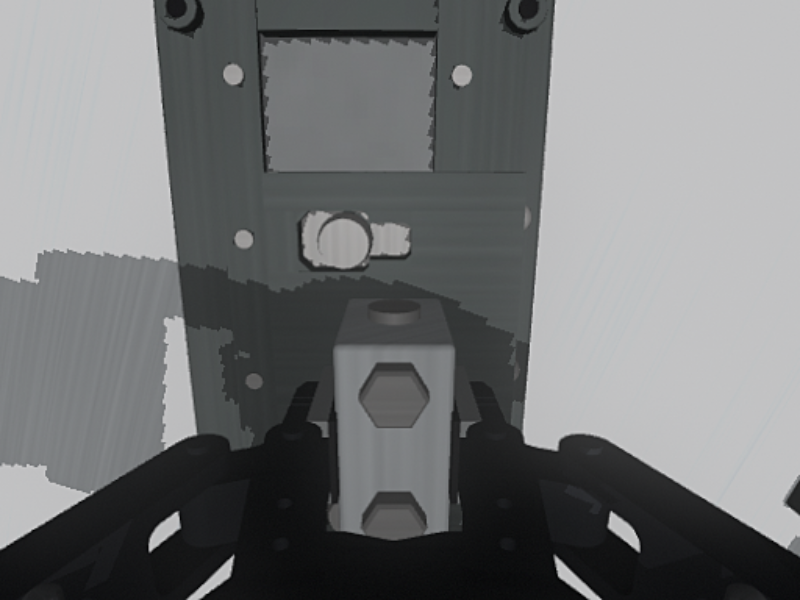

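The stud sits against the slot entrance: the plate crept back up to ~56 mm, so the slot rim catches the head's side. The arm is compliant, so I'll back off, level and press deeper before sliding.

Run:
```python
from h import *
plan((.6215,.2015,.084),19.7)
```

```text
shift cm [0.52 0.02 0.25] turn deg [-0.09  0.64 -0.01] t 13.7167
```

Request:
{"method": "step_arm", "body": {"moves": [[[0, 0, 0.15], [0, 0.3, 0], 0], [[0, 0, 0.25], [0, 0.6, 0], 0], [[0.1, 0, 0.25], [0, 0.6, 0], 0], [[0.2, 0, 0.25], [0, 0.6, 0], 0], [[0.3, 0, 0.25], [0, 0.6, 0], 0], [[0.4, 0, 0.25], [0, 0.6, 0], 0], [[0.5, 0, 0.25], [0, 0.6, 0], 0], [[0.55, 0, 0.25], [0, 0.6, 0], 0], [[0.55, 0, 0.25], [0, 0.6, 0], 0], [[0.55, 0, 0.25], [0, 0.6, 0], 0]]}}

```text
t: 14.55
tool_pos: [0.6213, 0.2011, 0.0853]
tool_rot: [-0.269, 1.556, 0.268]
contact_force: [-7.5, -2.0, 14.4]
opening: 0.0269
```

```bash
cat > st.py <<'E'
from h import *
o=ctrl.get_obs();A=R.from_rotvec(o["tool_rot"]).as_matrix();print(o["t"],o["tool_pos"].round(4),"F tool",(A.T@o["contact_force"]).round(1),A[2].round(4),"lat mm",((o["tool_pos"]-[.6067,.1962,0])@[.9415,.3371,0]*1e3).round(1))
E
python3 st.py
```

```text
14.55 [0.6213 0.2011 0.0853] F tool [-14.3   0.6  -7.7] [-1.0e+00 -1.0e-04 -1.5e-03] lat mm 15.4
```

Request:
{"method": "step_arm", "body": {"moves": [[[0.2, 0, -0.1], [0, 0, 0], 0], [[0.25, 0, -0.2], [0, 0.1, 0], 0], [[0.25, 0, -0.3], [0, 0.2, 0], 0], [[0.25, 0, -0.4], [0, 0.3, 0], 0], [[0.25, 0, -0.5], [0, 0.3, 0], 0], [[0.25, 0, -0.6], [0, 0.3, 0], 0], [[0.25, 0, -0.7], [0, 0.3, 0], 0], [[0.25, 0, -0.8], [0, 0.3, 0], 0], [[0.25, 0, -0.9], [0, 0.3, 0], 0], [[0.25, 0, -1.0], [0, 0.3, 0], 0]]}}

```text
t: 15.38
tool_pos: [0.6167, 0.199, 0.0865]
tool_rot: [-0.268, 1.548, 0.268]
contact_force: [6.1, 2.3, 6.6]
opening: 0.0267
```

```bash
python3 st.py
```

```text
15.3833 [0.6167 0.199  0.0865] F tool [-6.6  0.1  6.6] [-1.     -0.0011  0.0064] lat mm 10.4
```

Request:
{"method": "step_arm", "body": {"moves": [[[0.2, 0, -0.3], [0, 0.2, 0], 0], [[0.25, 0, -0.5], [0, 0.4, 0], 0], [[0.25, 0, -0.6], [0, 0.4, 0], 0], [[0.25, 0, -0.7], [0, 0.4, 0], 0], [[0.25, 0, -0.8], [0, 0.4, 0], 0], [[0.25, 0, -0.9], [0, 0.4, 0], 0], [[0.25, 0, -1.0], [0, 0.4, 0], 0], [[0.25, 0, -1.1], [0, 0.4, 0], 0], [[0.25, 0, -1.2], [0, 0.4, 0], 0], [[0.25, 0, -1.3], [0, 0.4, 0], 0]]}}

```text
t: 16.22
tool_pos: [0.6091, 0.1962, 0.0874]
tool_rot: [-0.267, 1.542, 0.268]
contact_force: [6.1, 3.4, 7.3]
opening: 0.0269
```

```bash
python3 st.py
```

```text
16.2167 [0.6091 0.1962 0.0874] F tool [-7.2  1.1  7. ] [-0.9999 -0.0014  0.0124] lat mm 2.3
```

Request:
{"method": "step_arm", "body": {"moves": [[[0.2, 0, -0.3], [0, 0.4, 0], 0], [[0.25, 0, -0.4], [0, 0.8, 0], 0], [[0.25, 0, -0.5], [0, 0.8, 0], 0], [[0.25, 0, -0.6], [0, 0.8, 0], 0], [[0.25, 0, -0.7], [0, 0.8, 0], 0], [[0.25, 0, -0.75], [0, 0.8, 0], 0], [[0.25, 0, -0.8], [0, 0.8, 0], 0], [[0.25, 0, -0.8], [0, 0.8, 0], 0], [[0.25, 0, -0.8], [0, 0.8, 0], 0], [[0.25, 0, -0.8], [0, 0.8, 0], 0]]}}

```text
t: 17.05
tool_pos: [0.6059, 0.1951, 0.0879]
tool_rot: [-0.267, 1.543, 0.268]
contact_force: [6.5, 3.5, 6.1]
opening: 0.0269
```

```bash
python3 st.py
```

```text
17.05 [0.6059 0.1951 0.0879] F tool [-6.   1.1  7.3] [-0.9999 -0.0016  0.0105] lat mm -1.2
```

Request:
{"method": "step_arm", "body": {"moves": [[[0.2, 0, -0.4], [0, 0.6, 0], 0], [[0.25, 0, -0.6], [0, 0.6, 0], 0], [[0.25, 0, -0.7], [0, 0.6, 0], 0], [[0.25, 0, -0.8], [0, 0.6, 0], 0], [[0.25, 0, -0.9], [0, 0.6, 0], 0], [[0.25, 0, -1.0], [0, 0.6, 0], 0], [[0.25, 0, -1.0], [0, 0.6, 0], 0], [[0.25, 0, -1.0], [0, 0.6, 0], 0], [[0.25, 0, -1.0], [0, 0.6, 0], 0], [[0.25, 0, -1.0], [0, 0.6, 0], 0]]}}

```text
t: 17.88
tool_pos: [0.6045, 0.1943, 0.0888]
tool_rot: [-0.265, 1.531, 0.268]
contact_force: [18.6, 7.1, -2.7]
opening: 0.0268
```

```bash
cat >> st.py <<'E'
d=cams.get_image("wrist")
cv2.imwrite("pics/w7.png",cv2.resize(d["pixels"][90:250,130:370],(780,520),interpolation=cv2.INTER_CUBIC))
E
python3 st.py
```

```text
17.8833 [0.6045 0.1943 0.0888] F tool [ 3.2  0.5 19.8] [-0.9997 -0.0021  0.0235] lat mm -2.7
```

View pics/w7.png

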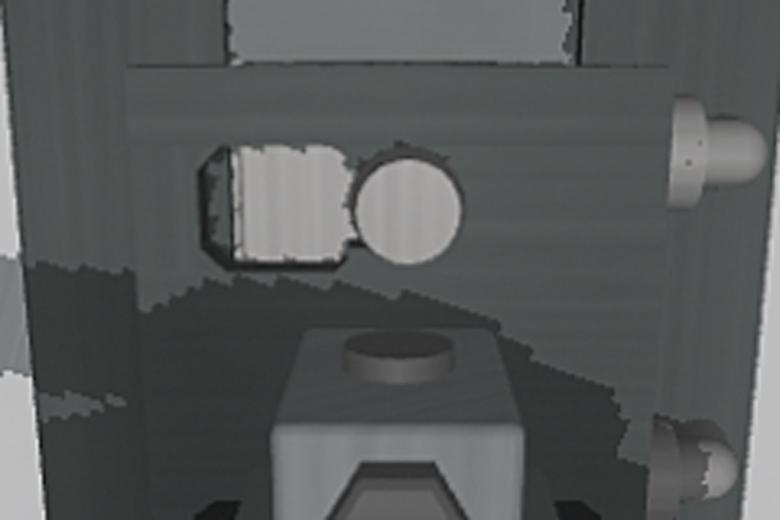

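Hard stop felt at ~20 N, and the picture shows the stud head over the slot end (crop px 408,210). I'll relax the force, level, and then release.

Request:
{"method": "step_arm", "body": {"moves": [[[0, 0, 0], [0, 0.3, 0], 0], [[0, 0, 0], [0, 0.6, 0], 0], [[0, 0, 0], [0, 0.9, 0], 0], [[0, 0, 0], [0, 1.2, 0], 0], [[0, 0, 0], [0, 1.3, 0], 0], [[0, 0, 0], [0, 1.3, 0], 0], [[0, 0, 0], [0, 1.3, 0], 0], [[0, 0, 0], [0, 1.3, 0], 0], [[0, 0, 0], [0, 1.3, 0], 0], [[0, 0, 0], [0, 1.3, 0], 0]], "grip_force": 30}}

```text
t: 18.77
tool_pos: [0.606, 0.1948, 0.0893]
tool_rot: [-0.268, 1.549, 0.266]
contact_force: [4.3, 2.5, 1.7]
opening: 0.0267
```

```bash
python3 st.py
```

```text
18.7667 [0.606  0.1948 0.0893] F tool [-1.7  0.9  4.9] [-1.     -0.0022  0.0052] lat mm -1.1
```

Request:
{"method": "step_arm", "body": {"moves": [[[0, 0, 0], [0, 0, 0], 0.35], [[0, 0, 0], [0, 0, 0], 0.4], [[0, 0, 0], [0, 0, 0], 0.5], [[0, 0, 0], [0, 0, 0], 0.6], [[0, 0, 0], [0, 0, 0], 0.8], [[0, 0, 0], [0, 0, 0], 1], [[0, 0, 0], [0, 0, 0], 1], [[0, 0, 0], [0, 0, 0], 1], [[0, 0, 0], [0, 0, 0], 1], [[0, 0, 0], [0, 0, 0], 1]]}}

```text
t: 19.65
tool_pos: [0.606, 0.1948, 0.0894]
tool_rot: [-0.268, 1.549, 0.266]
contact_force: [-0.6, 0.7, 0.3]
opening: 0.0851
```

Request:
{"method": "step_arm", "body": {"moves": [[[-1, 0, 0], [0, 0, 0], 1], [[-3, 0, 0], [0, 0, 0], 1], [[-6, 0, 0], [0, 0, 0], 1], [[-9, 0, 0], [0, 0, 0], 1], [[-12, 0, 0], [0, 0, 0], 1], [[-15, 0, 0], [0, 0, 0], 1], [[-15, 0, 0], [0, 0, 0], 1], [[-15, 0, 0], [0, 0, 0], 1], [[-15, 0, 0], [0, 0, 0], 1], [[-15, 0, 0], [0, 0, 0], 1]]}}

```text
t: 20.48
tool_pos: [0.6043, 0.1946, 0.2378]
tool_rot: [-0.268, 1.551, 0.266]
contact_force: [0.5, -0.1, 0.2]
opening: 0.0854
```

```bash
python3 st.py
python3 - <<'E'
from h import *
d=cams.get_image("wrist");np.save("w8.npy",d,allow_pickle=True)
cv2.imwrite("pics/w8.png",cv2.resize(d["pixels"],(800,600),interpolation=cv2.INTER_CUBIC))
E
```

```text
20.4833 [0.6043 0.1946 0.2378] F tool [-0.2 -0.2  0.4] [-1.     -0.0018  0.0026] lat mm -2.7
```

View pics/w8.png

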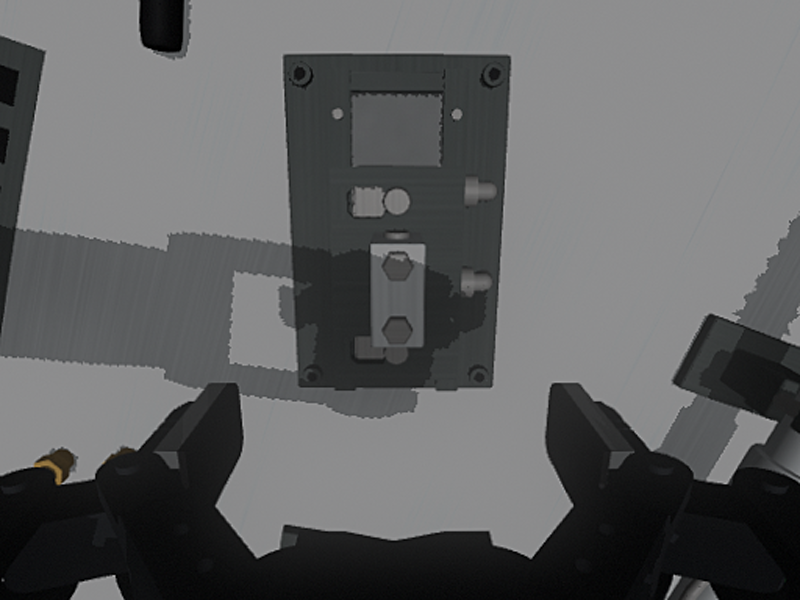

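Run:
```python
from h import *
d=np.load("w8.npy",allow_pickle=True).item()
f=lambda p,z:back(d,np.array(p,float)*.64,z)[:,:2]
ux=np.array([.9417,.3365])
b=f([(369.5,243),(426,243),(372.5,347.5),(425,347.5)],.106);n=f([(397,201)],.072)
v=b[1]-b[0];w=b[0]-b[2]
print("block lat",(b.mean(0)-[.6067,.1962])@ux*1e3,"nose lat",(n-[.6067,.1962])@ux*1e3,"w",np.linalg.norm(v),"len",np.linalg.norm(w),"yaw",[np.degrees(np.arctan2(-a[0],a[1])) for a in(b[0]-b[2],b[1]-b[3])])
```

```text
block lat 0.3107330426118276 nose lat [-0.00904912] w 0.028308913780450563 len 0.05574095806245123 yaw [np.float64(20.42749363595519), np.float64(19.939603191644675)]
```

The block centre is 0.3 mm from the stud line, the block's apparent size matches the locked height, the yaw agrees with the dock's, and the arm is clear. I'm handing in.

```bash
python3 -c "
from station import ctrl
print(ctrl.finish_job())"
```

```text
the job is handed in; nothing more can be done
None
```

The loop plate is on the hose dock, slid home to the slot ends and released. The job was handed in at about 20.5 s, and no verdict is reported.

- **Approach:** I picked the grey plate by its block. I found the stud carriage about 18 mm to the -y side of the dock centre and lowered both openings over the heads without resistance.
- **First slide attempt:** The arm gave under load and the plate rose to about 56 mm, so the slot rim caught the side of a stud head at roughly 5 N. I backed off, pressed down to about 52 mm, and slid it home. I felt the hard stop at about 20 N, then levelled the plate, let go and retreated.

**Last checks:**
- The plate centre was about 0.3 mm from the stud line.
- Its turn was within about 1° of the dock's.
- The underside was at about 56 mm just before I let go.
- The tool read no force after release, and the arm was clear.
- The plate's level after release was not measured directly. The block's apparent size fits the locked height.
- I took no final overview picture of the other things on the bench. I noticed no contact with them.

I viewed 11 pictures, one over the budget of 10.

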